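# Set the insole length gauge with its knurled wheel

### The arm

A 6-joint arm with a two-finger parallel gripper is mounted at the origin on the work surface. World frame = base frame: x ahead of the robot, y to its left, z up, the work surface at z = 0. Lengths are in m, angles in degrees, forces in N, time in s.
With the tool pointing down it reaches from about 0.25 to 0.725 m from the base axis. Payload 9.7 kg.
Tool frame: the origin (TCP) lies at the very end of the fingers, on their centre line; the grasp point (between the pads) lies 19 mm behind it; z points along the fingers, y is the line along which they close (so a half turn about z gives the same grasp; the last joint's range is limited). The gripper opens to 85 mm and grips with 20 to 120 N. Pads are 22 mm wide; open, the fingers measure 114 mm over their backs; the gripper's body (76 mm by 85 mm) begins 54 mm behind the grasp point. The pads swing forward as they close: fully open they stand 13 mm farther back than shut.
Start: joints at [64.4, 4.979, 10.078, 95.1, 0, 90], TCP at [0.238, 0.496, 0.231] pointing down, gripper open.
Joint ranges: [-179.16, 179.16], [-48.56, 103.87], [-65.8, 70.77], [-126.05, 130.52], [-82.76, 87.17], [-180, 180]. Speed limits (degrees/s): [127.2, 127.2, 147.25, 180, 180, 180].

### API

Orientations are given as [roll, pitch, yaw] about the fixed x, y, z axes, in that order (R = Rz(yaw) Ry(pitch) Rx(roll)).
In Python, from workcell import bot, viewer, finder gives the robot as it stands. The module is installed in compiled form; this text tells all that it offers.
- The arm moves only by the shell command python3 -m inch 'ROWS' [FORCE]. ROWS is JSON, a list that holds one entry, the list of rows, each a list of 7 numbers: the opening in per cent of the stroke, from 0 (shut) to 100 (fully open), then the shift along the tool's x, y, z in mm, then the turn, a rotation vector about the tool's x, y, z in degrees. In form: [[[grip, tx, ty, tz, ax, ay, az], ...]]. A call has 1 to 8 rows; each row shifts and turns the commanded pose from where the row before left it, along the tool's axes as they then stand; what a row does not reach is not made up. A row lasts 1/8 s, in which the tool goes at most 62.5 mm and 10.7 degrees, less where a joint would pass 70% of its speed; a pose out of reach is approached as far as the arm can. A call with a gripper value outside its range is refused whole. The fingers move at their own pace and stop on an object; FORCE is the grip in N (left out, the last holds). Time passes only in rows, so rows that do not move let the fingers close. It gives the time, the measured TCP pose, the force, the opening and the grip force at its end, in the units of the state.
- bot.get_obs(): the state, without advancing time (a new reading comes with each control period).
- viewer.camera(name): name is "side" or "top" or "wrist"; returns a dict with "pixels" (384x512x3 uint8, red, green, blue), "vfov" (degrees; the focal length in pixels is half the picture's height over the tangent of half this angle, whatever the lens; pixels are square), "cx", "cy" (the principal point, pixels), "k1" (the pictures are not rectified: a ray, as slopes to the right and down, at radius r is drawn at 1 + k1 r^2 times it, then the intrinsics apply), "R" (3x3) and "t" (3): a world point X has camera coordinates R X + t. Camera axes: x right, y down, z forward; pixel columns grow to the right and rows downward; lengths in m; the calibration is good to about 2 mm. A picture is of the moment at which its call begins. There is no depth.
- bot.job_done(): hands the job in; it is judged then, once.
Trained networks look in the newest picture that a camera, given by its name, has taken for a name from the list of things; names that differ only in an ending like _2 or _b are one class to them, and where a whole thing is asked for, a point or a joint stands for the part that bears it (a point fixed in the world has none). Each returns a list of dicts, best first, with "conf" (0 to 1); they miss things now and then, are a little off and sometimes report something else, mostly with a low value. They report only what shows in the picture. A call takes as long as a camera call.
- finder.outline_of(camera, thing): "pixels" (384x512 bool, what is visible of it) and "extent" ([centre column, centre row, width, height] in pixels, round what is visible of it).
- finder.mark_of(camera, thing): "position" ([column, row] in pixels: a listed point, or the origin of a listed thing).
The state is a dict: "time": time; "q": joint angles; "qd": joint speeds; "joint_efforts": joint torques, N m; "ee_pos": TCP position; "tcp_rot": TCP orientation; "wrist_force": force on the tool from outside, world axes, zero at the start; "torque": the same for the moment, N m; "opening": finger opening in m; "grasp_force": force on a finger pad.
Only numpy, scipy, OpenCV 4.12 (cv2) and the standard library are available. Lean on these libraries where they do the work, as an engineer would, in place of code of your own. Each camera call takes 0.05 s, during which the arm holds its last target. There are 200 camera calls.

### The job

Set the insole length gauge: with a fingertip on top of its knurled wheel, roll the wheel, stroke by stroke, until the sliding toe stop has closed the gap so that its pointer stands opposite the nose of the index block on the scale rail. Move the toe stop only by the wheel, not by pushing it, and do not shift the insole on the gauge or the other things lying around. Then take the finger away.

Things in the scene. Friction and masses are not known exactly. Their poses are not given: they have to be found in the camera images.
- gauge: Insole length gauge, fixed on the cutting board: metal plate 130 (x) by 360 (y) by 12 mm. Origin on the board's top, under the plate, 5 mm to +y of its middle; z up, y along its length. Fixed U-shaped heel stop at y = +150 mm, 46 mm high; wheel between grey cheeks (58 mm high, 64 mm long in y, 53 mm across) at y = -145 mm. Scale rail with ticks along y at x = +55 mm.
- wheel: Knurled steel wheel, 64 mm diameter, 30 mm wide. Origin at its centre, 40 mm over the gauge's origin; axle along the gauge's x. Its axes turn with it: take directions from the gauge. It turns by friction under a fingertip (about 2 N at the rim) and stays where left. Rolling its top to gauge +y (to the heel stop) moves the toe stop the same way, 15 mm per rad; rolling back opens it.
- rim_top (a point): Highest point of the wheel's rim, mid-width, 72 mm over the gauge's origin, 14 mm above the cheeks. The axle is rigid, nothing gives. Press down here with some 5 to 10 N and move level along gauge y: the toe stop moves 0.47 mm per mm of rim travel. Travel left at the start: 3.3 rad closing, 1 rad opening.
- toe_stop: Sliding toe stop, a dark steel plate 86 mm (x) by 12 mm (y), its top 47 mm over the gauge's origin, between the wheel and the insole; geared to the wheel. Origin in the middle of its foot, 12 mm over the gauge's origin. At the start it stands at gauge y = -81 mm; it slides along gauge y.
- pointer (a point): Tip of the pointer on the toe stop: the corner of a diamond-shaped plate (23 mm corner to corner) on its +x end, 45 mm to gauge +x of the toe stop's middle and 49.5 mm over the gauge's origin. It moves with the toe stop.
- index: Index block, the gauge mark: fixed plain brass block 16 x 22 mm, 36 mm tall, straddling the scale rail, with a pointed nose toward gauge -x. Origin at the nose's tip, at gauge x = +47 mm and the pointer's height; axes as the gauge's. At the start it lies 14 to 40 mm to gauge +y of the pointer; when done both have the same gauge y.
- insole: Loose cork child's insole, about 149 mm long, 60 mm wide, 6 mm thick, lying on the gauge between toe stop and heel stop; origin under its middle. Leave it.
- tape: Loose roll of masking tape lying flat, 100 mm diameter, 24 mm high, beside the gauge; origin under its middle. Leave it.
- rasp: Loose flat rasp with a wooden handle, 205 mm long, 22 mm wide, 20 mm high, lying beside the gauge; origin on its underside near mid-length. Leave it.
- jar: Loose small amber glue jar, 52 mm diameter, 55 mm high, beside the wheel end; origin under its middle. Leave it.
- puck: Loose cork sanding plug, 44 mm diameter, 30 mm high, upright beside the wheel end; origin under its middle. Leave it.
- bottle: Loose green bottle, 60 mm diameter, 170 mm high, at the left of the table; origin under its middle. Leave it.
- tin: Loose open blue tin, 76 mm diameter, 100 mm high, at the right of the table; origin under its middle. Leave it.

How it is judged (in metres and radians):
On the way:
1. a fingertip rolls the wheel and the toe stop starts to close (contact force between the fingers and wheel above 0.5 N and distance of pointer from where it was at the start of the episode above 0.003 m), for 0.05 s.
At the end, for the whole second after the job is handed in: The toe stop's pointer stands within 4 mm of the index block's nose along the scale, and the toe stop is at rest (y of pointer in the frame of index between -0.004 and 0.004 m and linear speed of toe_stop below 0.003 m/s); the robot touches nothing.
It fails at once if the robot pushes the toe stop directly (over 1.5 N) (contact force between any of the fingers, the arm and toe_stop above 1.5 N).
It fails at once if the insole on the gauge is shifted or lifted (over 15 mm) (distance of insole from where it was at the start of the episode above 0.015 m).
It fails at once if one of the things lying around is shifted or lifted (over 15 mm) (distance of any of tape, rasp, jar, puck, bottle, tin from where it was at the start of the episode above 0.015 m).
It also fails if it takes over 64 s, if anything falls off the work surface, if the arm or the gripper's body presses on something with over 40 N, if the wrist force passes 120 N, or if a joint passes its speed limit or range.

## Working session

There is one attempt and no reset: what is moved stays moved. The work goes in short steps, Python scripts to look and compute and a shell command to move; the robot and the scene stay as the last step left them, time stands still between calls to the robot, and variables do not carry over. Pictures are saved under pics/ and viewed, at most 10 in all, crops included, and the job is handed in when it is done.

```bash
mkdir -p pics
cat > h.py <<'E'
import numpy as np, cv2
from workcell import bot, viewer, finder
def K(c):
    f=c["pixels"].shape[0]/2/np.tan(np.radians(c["vfov"])/2)
    return np.array([[f,0,c["cx"]],[0,f,c["cy"]],[0,0,1]]),np.array([c["k1"],0,0,0.])
def ray(c,p):
    k,d=K(c); u=cv2.undistortPoints(np.array([[p]],float),k,d)[0,0]
    R=np.array(c["R"]);t=np.array(c["t"]); return -R.T@t, R.T@np.array([u[0],u[1],1])
def atz(c,p,z):
    o,d=ray(c,p); return o+d*(z-o[2])/d[2]
def tri(obs):
    A=np.zeros((3,3));b=np.zeros(3)
    for c,p in obs:
        o,d=ray(c,p);d=d/np.linalg.norm(d);M=np.eye(3)-np.outer(d,d);A+=M;b+=M@o
    return np.linalg.solve(A,b)
E
python3 - <<'E'
from h import *
np.set_printoptions(precision=4,suppress=True)
C={}
for n in("top","side","wrist"):
    C[n]=viewer.camera(n);cv2.imwrite(f"pics/{n}0.png",C[n]["pixels"][:,:,::-1])
    print(n,-np.array(C[n]["R"]).T@C[n]["t"])
for th in("gauge","wheel","rim_top","toe_stop","pointer","index","jar","puck","tape","rasp","insole"):
    o=[]
    for n in C:
        r=finder.mark_of(n,th)
        if r: print(th,n,r[0]["position"],round(r[0]["conf"],2)); 
        if r and r[0]["conf"]>.4:o.append((C[n],r[0]["position"]))
    if len(o)>1:print("  3D",tri(o))
im=[cv2.imread(f"pics/{n}0.png") for n in("top","side")]
cv2.imwrite("pics/a.png",np.hstack([cv2.resize(i,(400,300)) for i in im]))
print(bot.get_obs())
E
```

```text
top [0.4847 0.0043 1.386 ]
side [ 0.2696 -0.8029  1.0028]
wrist [0.1711 0.5279 0.3729]
gauge top [265.8, 194.9] 0.92
gauge side [261.8, 221.3] 0.75
  3D [ 0.5649 -0.0248  0.0128]
wheel top [315.1, 192.4] 0.73
wheel side [278.7, 253.2] 0.68
  3D [ 0.563  -0.1772  0.0463]
rim_top top [314.9, 190.0] 0.58
rim_top side [276.4, 243.7] 0.65
  3D [ 0.5632 -0.1703  0.0822]
toe_stop top [293.4, 190.7] 0.53
toe_stop side [268.0, 238.6] 0.74
  3D [ 0.5646 -0.1089  0.03  ]
pointer top [291.1, 178.3] 0.48
pointer side [288.0, 227.6] 0.84
  3D [ 0.6145 -0.1047  0.0526]
index top [283.3, 177.2] 0.58
index side [283.0, 217.6] 0.39
jar top [312.0, 152.2] 0.52
jar side [322.7, 246.7] 0.88
  3D [ 0.6991 -0.1768  0.0113]
puck top [315.0, 227.7] 0.5
puck side [241.9, 272.4] 0.64
  3D [ 0.4524 -0.1789  0.0111]
tape top [237.0, 152.5] 0.64
tape side [293.7, 193.1] 0.71
  3D [ 0.709   0.0648 -0.002 ]
rasp top [248.9, 225.9] 0.95
rasp side [221.6, 212.4] 0.91
rasp wrist [86.6, 380.2] 0.64
  3D [0.4633 0.0414 0.0156]
insole top [250.0, 191.7] 0.71
insole side [257.2, 208.1] 0.68
  3D [0.5726 0.0267 0.0172]
{'time': 1.8, 'q': array([64.4002,  4.9791, 10.0781, 95.1012,  0.0012, 89.999 ]), 'qd': array([-0.0793, -0.0514, -0.0598, -0.0763, -0.0345, -0.0391]), 'joint_efforts': array([ -0.0024, -52.0094,  46.4859,   0.0017,  -0.0001,  -0.    ]), 'ee_pos': array([0.2376, 0.496 , 0.2313]), 'tcp_rot': array([-179.9977,   -0.0012,  154.4012]), 'wrist_force': array([ 0.5887, -1.4336,  0.2919]), 'torque': array([-0.0269, -0.0303, -0.038 ]), 'grasp_force': 0.0, 'opening': 0.08517054595484616}
```

View pics/top0.png

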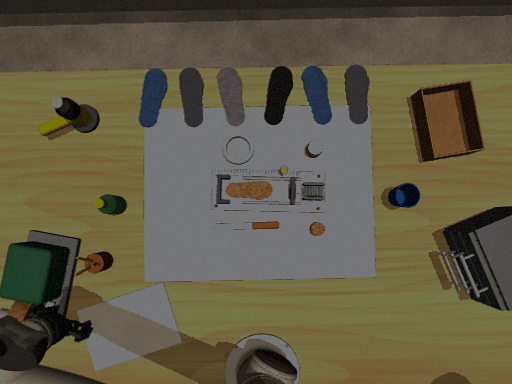

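View pics/side0.png

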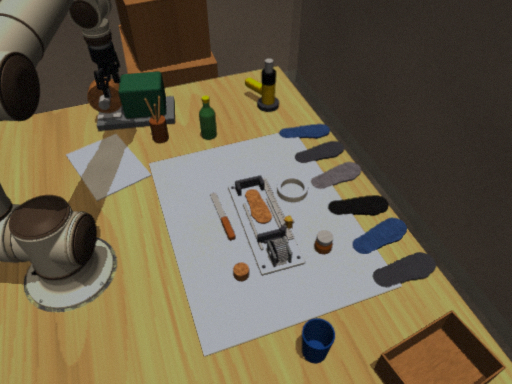

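The gauge lies along world y, with the heel stop at +y and the wheel at about (0.563, -0.172). In the top view the wheel is near pixel (314,190) and the pointer near (291,178). I'll move above the wheel with the fingers shut.

```bash
python3 -m inch '[[[0,-36,-29,0,0,0,0],[0,-36,-29,0,0,0,0],[0,-36,-29,0,0,0,0],[0,-36,-29,0,0,0,0],[0,-36,-29,0,0,0,0],[0,-36,-29,0,0,0,0],[0,-36,-29,0,0,0,0],[0,-36,-29,0,0,0,0]]]' && python3 -m inch '[[[0,-36,-29,0,0,0,0],[0,-36,-29,0,0,0,0],[0,-36,-29,0,0,0,0],[0,-36,-29,0,0,0,0],[0,-36,-29,0,0,0,0],[0,-36,-29,0,0,0,0],[0,-36,-29,0,0,0,0],[0,-36,-29,0,0,0,0]]]' && python3 -m inch '[[[0,0,0,0,0,0,8],[0,0,0,0,0,0,8],[0,0,0,0,0,0,8],[0,0,0,0,0,0,8],[0,0,0,0,0,0,8],[0,0,0,0,0,0,8],[0,0,0,0,0,0,8],[0,0,0,0,0,0,8]]]'
cat > look.py <<'E'
from h import *
import sys
np.set_printoptions(precision=4,suppress=True)
n=sys.argv[1]
c=viewer.camera("wrist");cv2.imwrite(f"pics/{n}.png",c["pixels"][:,:,::-1])
for th,z in(("gauge",0),("wheel",.04),("rim_top",.072),("toe_stop",.012),("pointer",.0495),("index",.0495)):
    r=finder.mark_of("wrist",th)
    for q in r[:2]: print(th,q["position"],round(q["conf"],2),atz(c,q["position"],z+.005))
o=bot.get_obs();print(o["time"],o["ee_pos"],o["tcp_rot"],o["wrist_force"])
E
python3 look.py w1
```

```text
time: 2.8
ee_pos: [0.3976, 0.1609, 0.2315]
tcp_rot: [180.0, 0.0, 154.4]
wrist_force: [1.2, 0.5, -0.3]
opening: 0.0001
grasp_force: 0.0
time: 3.8
ee_pos: [0.5571, -0.1728, 0.2313]
tcp_rot: [180.0, 0.0, 154.4]
wrist_force: [1.0, 1.0, -0.0]
opening: 0.0002
grasp_force: 0.0
time: 4.8
ee_pos: [0.5566, -0.1713, 0.2313]
tcp_rot: [180.0, 0.0, 90.1]
wrist_force: [-0.4, -0.5, 0.8]
opening: -0.0
grasp_force: 0.0
gauge [269.2, 44.7] 0.85 [ 0.5724 -0.0256  0.005 ]
wheel [263.0, 169.3] 0.83 [ 0.5654 -0.1714  0.045 ]
rim_top [263.6, 173.5] 0.95 [ 0.5652 -0.1689  0.077 ]
toe_stop [268.3, 115.5] 0.73 [ 0.572  -0.1092  0.017 ]
pointer [308.9, 118.3] 0.95 [ 0.6158 -0.1107  0.0545]
index [310.7, 84.1] 0.76 [ 0.6158 -0.0744  0.0545]
5.15 [ 0.5566 -0.1713  0.2313] [-179.9975   -0.0002   90.5106] [ 0.1655  0.2945 -0.0803]
```

View pics/w1.png

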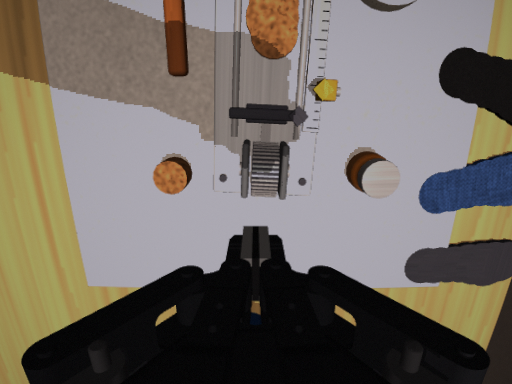

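The wheel (263,172) lies just ahead of the fingertips (257,235). The pointer is at (309,118) and the index nose near (311,86), so the gap is about 30–36 mm. I'll descend to just above the rear part of the rim.

```bash
python3 -m inch '[[[0,-9,8,20,0,0,2.5],[0,0,0,30,0,0,0],[0,0,0,30,0,0,0],[0,0,0,30,0,0,0],[0,0,0,20,0,0,0],[0,0,0,11,0,0,0],[0,0,0,0,0,0,0],[0,0,0,0,0,0,0]]]'; python3 look.py w2; python3 -m inch '[[[0,0,0,2,0,0,0],[0,0,0,1,0,0,0],[0,0,0,0,0,0,0]]]'
```

```text
time: 6.15
ee_pos: [0.5651, -0.1805, 0.091]
tcp_rot: [179.9, 0.0, 87.9]
wrist_force: [0.3, -0.3, 1.2]
opening: 0.0002
grasp_force: 0.0
wheel [256.2, 201.3] 0.92 [ 0.5657 -0.1726  0.045 ]
rim_top [257.7, 214.7] 0.79 [ 0.5665 -0.17    0.077 ]
toe_stop [258.7, 104.7] 0.89 [ 0.5699 -0.1062  0.017 ]
pointer [334.5, 105.1] 0.91 [ 0.6164 -0.108   0.0545]
index [339.8, 53.7] 0.58 [ 0.6186 -0.0784  0.0545]
6.5 [ 0.5648 -0.1803  0.0906] [179.9733   0.0093  87.9011] [-0.1089  0.1917 -0.128 ]
time: 6.88
ee_pos: [0.5646, -0.1802, 0.0871]
tcp_rot: [-180.0, -0.0, 87.9]
wrist_force: [0.6, -0.6, 0.2]
opening: -0.0
grasp_force: 0.0
```

View pics/w2.png

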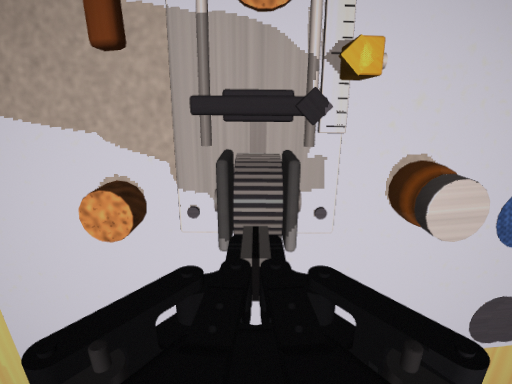

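The fingertip (257,228) sits centred on the wheel. The pointer is at (333,105) and the nose at (341,54), leaving a gap of about 30 mm, or 63 mm of rim travel. Next I descend gently to contact.

```bash
python3 -m inch '[[[0,0,0,3,0,0,0],[0,0,0,1,0,0,0],[0,0,0,0,0,0,0]]]'; python3 -m inch '[[[0,0,0,1,0,0,0],[0,0,0,0,0,0,0]]]';python3 -m inch '[[[0,0,0,1,0,0,0],[0,0,0,0,0,0,0]]]';python3 -m inch '[[[0,0,0,1,0,0,0],[0,0,0,0,0,0,0]]]'
```

```text
time: 7.25
ee_pos: [0.5646, -0.1802, 0.0831]
tcp_rot: [-180.0, -0.0, 87.9]
wrist_force: [0.6, -1.3, -0.4]
opening: -0.0001
grasp_force: 0.0
time: 7.5
ee_pos: [0.5647, -0.1803, 0.0822]
tcp_rot: [-180.0, -0.0, 87.9]
wrist_force: [1.1, -0.4, 0.2]
opening: 0.0001
grasp_force: 0.0
time: 7.75
ee_pos: [0.5646, -0.1803, 0.0812]
tcp_rot: [-180.0, -0.0, 87.9]
wrist_force: [0.2, -0.3, 0.7]
opening: -0.0004
grasp_force: 0.0
time: 8.0
ee_pos: [0.5647, -0.1802, 0.0802]
tcp_rot: [-180.0, -0.0, 87.9]
wrist_force: [0.2, 0.6, 0.7]
opening: -0.0002
grasp_force: 0.0
```

```bash
for i in 1; do python3 -m inch '[[[0,0,0,1,0,0,0],[0,0,0,0,0,0,0]]]';python3 -m inch '[[[0,0,0,0.6,0,0,0],[0,0,0,0,0,0,0]]]';python3 -m inch '[[[0,0,0,0.6,0,0,0],[0,0,0,0,0,0,0]]]'; done | grep -E "ee_pos|wrist"
```

```text
ee_pos: [0.5648, -0.1803, 0.0799]
wrist_force: [-2.1, 0.7, 3.8]
ee_pos: [0.5648, -0.1803, 0.0797]
wrist_force: [-2.8, 1.2, 7.8]
ee_pos: [0.5649, -0.1804, 0.0796]
wrist_force: [-3.5, 0.3, 11.6]
```

Contact is at z≈0.080, with a stiffness of about 6.5 N/mm. First stroke.

```bash
python3 -m inch '[[[0,3,0,0,0,0,0],[0,4,0,0,0,0,0],[0,4,0,0,0,0,0],[0,4,0,0,0,0,0],[0,3,0,0,0,0,0],[0,2,0,0,0,0,0],[0,0,0,0,0,0,0]]]'; python3 look.py w3
```

```text
time: 9.62
ee_pos: [0.5657, -0.1605, 0.0796]
tcp_rot: [179.9, 0.1, 87.9]
wrist_force: [-3.7, 0.2, 11.1]
opening: -0.0001
grasp_force: 5.4
wheel [256.3, 232.1] 0.65 [ 0.5657 -0.1713  0.045 ]
toe_stop [258.1, 119.6] 0.95 [ 0.5697 -0.0966  0.017 ]
toe_stop [335.3, 125.1] 0.59 [ 0.6254 -0.1022  0.017 ]
pointer [337.1, 126.4] 0.83 [ 0.6159 -0.1002  0.0545]
index [342.8, 87.4] 0.8 [ 0.6184 -0.0783  0.0545]
9.975 [ 0.5657 -0.1605  0.0796] [179.9054   0.0394  87.8943] [-2.7569 -0.0402 11.1857]
```

The stroke rolled the toe stop about 8–9 mm as expected. Two more strokes.

```bash
for k in 1 2; do python3 -m inch '[[[0,0,0,-6,0,0,0],[0,-20,0,0,0,0,0],[0,0,0,0,0,0,0],[0,0,0,4,0,0,0],[0,0,0,2,0,0,0],[0,0,0,0,0,0,0]]]'; python3 -m inch '[[[0,3,0,0,0,0,0],[0,4,0,0,0,0,0],[0,4,0,0,0,0,0],[0,4,0,0,0,0,0],[0,3,0,0,0,0,0],[0,2,0,0,0,0,0],[0,0,0,0,0,0,0]]]'; done | grep -E "ee_pos|wrist"; python3 look.py w4
```

```text
ee_pos: [0.5649, -0.1807, 0.0796]
wrist_force: [-5.0, -2.2, 12.8]
ee_pos: [0.5658, -0.1602, 0.0796]
wrist_force: [-3.6, 0.4, 12.4]
ee_pos: [0.5648, -0.1807, 0.0796]
wrist_force: [-4.4, -1.3, 12.6]
ee_pos: [0.5657, -0.1602, 0.0795]
wrist_force: [-3.7, 0.5, 12.3]
wheel [253.5, 233.8] 0.94 [ 0.5637 -0.1722  0.045 ]
toe_stop [255.8, 92.4] 0.8 [ 0.5686 -0.0776  0.017 ]
pointer [340.4, 91.3] 0.83 [ 0.617  -0.0801  0.0545]
index [343.3, 86.3] 0.89 [ 0.6186 -0.0774  0.0545]
13.575 [ 0.5657 -0.1602  0.0795] [179.908    0.0319  87.909 ] [-3.1397  0.0394 12.1484]
```

View pics/w4.png

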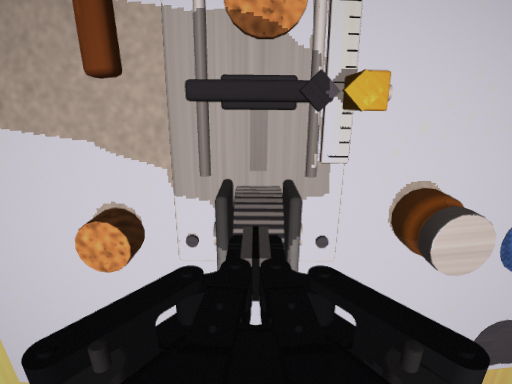

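Pointer tip near (332,90), nose near (344,91): they look close to level. I'll take a magnified crop to be exact.

Run:
```python
from h import *
i=cv2.imread("pics/w4.png")[60:120,290:400]
cv2.imwrite("pics/w4z.png",cv2.resize(i,None,fx=7,fy=7,interpolation=cv2.INTER_CUBIC))
```

```text
(no output)
```

View pics/w4z.png

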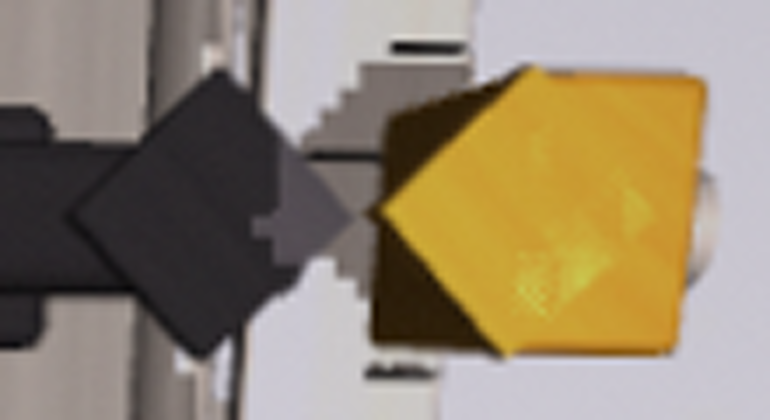

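Pointer tip at crop (352,216) and nose at (375,210): the offset is under 1 px, about 0.5 mm. I'll lift straight off and check.

```bash
python3 -m inch '[[[0,0,0,-5,0,0,0],[0,0,0,-20,0,0,0],[0,0,0,-30,0,0,0],[0,0,0,-20,0,0,0],[0,0,0,-10,0,0,0],[0,0,0,0,0,0,0],[0,0,0,0,0,0,0]]]'; python3 look.py w5
python3 - <<'E'
from h import *
i=cv2.imread("pics/w5.png")
cv2.imwrite("pics/w5z.png",cv2.resize(i[40:190,230:430],None,fx=4,fy=4,interpolation=cv2.INTER_CUBIC))
E
```

```text
time: 14.45
ee_pos: [0.5651, -0.1602, 0.1619]
tcp_rot: [-179.9, -0.0, 87.9]
wrist_force: [-0.2, -0.5, 0.3]
opening: 0.0004
grasp_force: 0.0
wheel [261.5, 198.4] 0.55 [ 0.57  -0.174  0.045]
rim_top [257.0, 208.4] 0.91 [ 0.5656 -0.1723  0.077 ]
toe_stop [260.7, 95.3] 0.69 [ 0.5726 -0.0766  0.017 ]
pointer [313.3, 95.9] 0.97 [ 0.617  -0.0798  0.0545]
index [315.0, 95.1] 0.7 [ 0.6185 -0.0792  0.0545]
14.8 [ 0.5653 -0.1603  0.1628] [-179.9814   -0.0061   87.8965] [-0.4679 -0.11    0.475 ]
```

View pics/w5z.png

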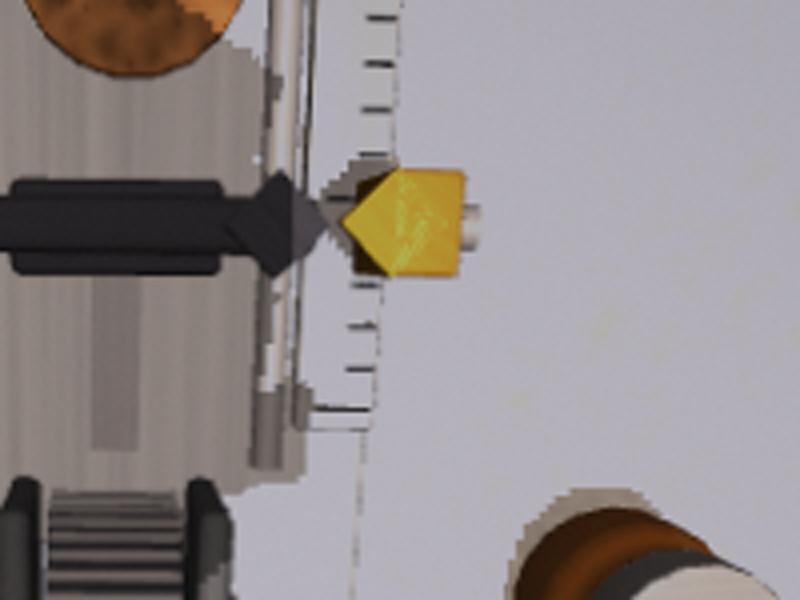

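The pointer tip (crop 326,224) stands opposite the nose (crop 343,222), the finger is clear, and nothing else has moved.

```bash
python3 -c "
from workcell import bot
print(bot.job_done())"
```

```text
the job is handed in; nothing more can be done
None
```

The gauge is set and handed in: three wheel strokes brought the pointer to within about 1 mm of the index nose by the last picture, and the finger is lifted clear.

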